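# Lid the nut pots from the sprung dispenser and slide the tray home

## Robot

A 7-joint arm with a two-finger parallel gripper is mounted at the origin on a cart in front of the work surface, level with it; the furniture and walls round the work are solid. World frame = base frame: x ahead of the robot, y to its left, z up, the work surface at z = 0. Lengths are in m, angles in rad, forces in N, time in s.
With the tool pointing down it reaches from about 0.4 to 0.9 m from the base axis. Payload 5.5 kg.
Tool frame: the origin (TCP) lies midway between the tips of the shut fingers; the grasp point (between the pads) lies 19 mm behind it (manip.grip_depth is the distance from the TCP to the grasp point, in m); z points along the fingers, y is the line along which they close (so a half turn about z gives the same grasp; the last joint's range is limited). The gripper opens to 92 mm and grips with 3 to 60 N. Pads are 19 mm wide; open, the fingers measure 130 mm over their backs; the gripper's body (75 mm by 190 mm) begins 47 mm behind the grasp point.
Start: joints at [1.539, 0.501, -0.427, 1.55, 0.221, 1.138, -0.21], TCP at [0.189, -0.622, 0.204] pointing down, gripper open.
Joint ranges: [-2.88, 2.88], [-0.31, 2.03], [-1.54, 1.56], [0.2, 2.42], [-1.41, 4.55], [0.19, 2.02], [-2.57, 2.57]. Speed limits (rad/s): [2.57, 2.57, 3.14, 3.14, 3.14, 3.14, 3.14].

## Interface

Orientations are given as a unit quaternion [x, y, z, w].
In Python, from bench import manip, effector, viewer gives the robot as it stands. Calls block until the motion is done:
- manip.move_pose(position, orientation): joint-space move of the TCP to a pose.
- manip.servo_line(position, ori=None, vel=0.15): straight line of the TCP; ori=None keeps the orientation; vel is the mean speed in m/s.
- manip.movej(angles): joint-space move.
- effector.open_jaws() and effector.close(f_grip=None): open the fingers fully, or close them until they stop; f_grip is the grip in N (None keeps the last).
- manip.sleep(seconds).
- manip.solve_ik(position, orientation): joint angles nearest the present ones, or None.
- viewer.get_image(name): name is "scene" or "top" or "wrist"; returns the picture (420x560x3 uint8, red, green, blue); there is no depth.
- viewer.get_calibration(name): a dict with "vfov" (degrees; the focal length in pixels is half the picture's height over the tangent of half this angle, whatever the lens; pixels are square), "cx", "cy" (the principal point, pixels), "eye" and "attitude" of the camera in the world. Camera axes: x right, y down, z forward; pixel columns grow to the right and rows downward; lengths in m; the calibration is good to about 2 mm. A picture is of the moment at which its call begins: read the wrist's pose just before it. get_calibration takes no time and is no camera call; for the wrist camera it gives the pose at the moment of the call.
A pose or a line that the arm cannot do raises manip.PlanningError and nothing moves.
- manip.hand_in(): hands the job in; it is judged then, once.
Readings, each from a call of its own:
- manip.current_clock(): time.
- manip.current_q(): joint angles.
- manip.current_joint_velocities(): joint speeds.
- manip.current_tau(): joint torques, N m.
- manip.current_tool_pos(): TCP position.
- manip.current_tcp_rot(): TCP orientation.
- manip.current_force(): force on the tool from outside, world axes, zero at the start.
- manip.current_wrist_torque(): the same for the moment, N m.
- manip.current_finger_gap(): finger opening in m.
- manip.current_gripper_force(): force on a finger pad.
Only numpy, scipy, OpenCV 4.12 (cv2) and the standard library are available. Lean on these libraries where they do the work, as an engineer would, in place of code of your own. Each camera call takes 0.05 s, during which the arm holds its last target. There are 200 camera calls.

## Task

Lift the cap off the sprung lid dispenser and set it aside on the worktop, then put a lid on every little pot of nuts that stands on the tray: take the lids one by one off the top of the dispenser and lay each so that its plug hangs in the mouth and it lies flat on the rim. When all are covered, push the loaded tray, sliding it on the worktop without lifting it, back into its bay until its whole back edge stands against the back rail, the lidded pots still upright on it. Leave the spare lids in the dispenser, put its cap back on, and do not disturb the mill and the spice jars.

Things in the scene. Friction and masses are not known exactly. Their poses are not given: they have to be found in the camera images.
- dispenser_top (a point): point on the axis of the fixed sprung lid dispenser, at the middle of the top lid's disc when full (149 mm above the worktop), axes as the dispenser's. Each time the top lid is taken a soft spring (37 N/m) lifts the next one to about this height within a second; pressing on the stack sinks it
- cap_knob (a point): the dispenser's loose cap: steel disc 94 mm across, 6 mm thick, with a boss 58 mm across and 6 mm deep under it and a black knob on top, 26 mm in diameter, 20 mm high, standing 6 mm clear of the disc; 120 g. This point is the knob's centre, 28 mm above the boss's underside; z up. The cap starts on the dispenser, the disc lying on the four rod ends, the boss between them
- dispenser_cap (a point): where the centre of the cap's knob is when the cap sits on the dispenser (184 mm above the worktop, on the axis); axes as the dispenser's
- dispenser: the lid dispenser: round steel foot 108 mm across, origin at the centre of its underside, z up; four upright rods 8 mm thick and 162 mm high stand 38 mm from the axis at 45, 135, 225, 315 degrees in its own frame, round a stack of five lids. The gaps between rods face its own +x, -x, +y, -y and are 45 mm wide: room for the fingers
- lid_1_disc (a point): lid 1 of five equal lids (lid 5 starts on top of the stack, lid 1 at the bottom): white stoneware disc, diameter 64 mm, 10 mm thick, on a grey plug, diameter 33 mm, 14 mm deep; 90 g. This point is the disc's centre, 19 mm above the plug's underside; z up along its axis. Stacked discs follow every 24 mm, with 14 mm gaps: pinch only the top disc by its rim
- lid_2_disc (a point): lid 2 of five equal lids (lid 5 starts on top of the stack, lid 1 at the bottom): white stoneware disc, diameter 64 mm, 10 mm thick, on a grey plug, diameter 33 mm, 14 mm deep; 90 g. This point is the disc's centre, 19 mm above the plug's underside; z up along its axis. Stacked discs follow every 24 mm, with 14 mm gaps: pinch only the top disc by its rim
- lid_3_disc (a point): lid 3 of five equal lids (lid 5 starts on top of the stack, lid 1 at the bottom): white stoneware disc, diameter 64 mm, 10 mm thick, on a grey plug, diameter 33 mm, 14 mm deep; 90 g. This point is the disc's centre, 19 mm above the plug's underside; z up along its axis. Stacked discs follow every 24 mm, with 14 mm gaps: pinch only the top disc by its rim
- lid_4_disc (a point): lid 4 of five equal lids (lid 5 starts on top of the stack, lid 1 at the bottom): white stoneware disc, diameter 64 mm, 10 mm thick, on a grey plug, diameter 33 mm, 14 mm deep; 90 g. This point is the disc's centre, 19 mm above the plug's underside; z up along its axis. Stacked discs follow every 24 mm, with 14 mm gaps: pinch only the top disc by its rim
- lid_5_disc (a point): lid 5 of five equal lids (lid 5 starts on top of the stack, lid 1 at the bottom): white stoneware disc, diameter 64 mm, 10 mm thick, on a grey plug, diameter 33 mm, 14 mm deep; 90 g. This point is the disc's centre, 19 mm above the plug's underside; z up along its axis. Stacked discs follow every 24 mm, with 14 mm gaps: pinch only the top disc by its rim
- pot_1_seat (a point): pot 1: pot-bellied terracotta pot with a few nuts low in it, belly 68 mm across (10 to 20 mm up), neck and rim 52 mm across, 55 mm high, mouth 43 mm wide, 140 g, on the tray's floor; may be absent. This point lies on its axis 5 mm above its rim (60 mm above its underside): where the centre of a lid's disc comes when the disc lies flat on the rim, plug in the mouth; z up
- pot_2_seat (a point): pot 2: pot-bellied terracotta pot with a few nuts low in it, belly 68 mm across (10 to 20 mm up), neck and rim 52 mm across, 55 mm high, mouth 43 mm wide, 140 g, on the tray's floor; may be absent. This point lies on its axis 5 mm above its rim (60 mm above its underside): where the centre of a lid's disc comes when the disc lies flat on the rim, plug in the mouth; z up
- pot_3_seat (a point): pot 3: pot-bellied terracotta pot with a few nuts low in it, belly 68 mm across (10 to 20 mm up), neck and rim 52 mm across, 55 mm high, mouth 43 mm wide, 140 g, on the tray's floor; may be absent. This point lies on its axis 5 mm above its rim (60 mm above its underside): where the centre of a lid's disc comes when the disc lies flat on the rim, plug in the mouth; z up
- pot_4_seat (a point): pot 4: pot-bellied terracotta pot with a few nuts low in it, belly 68 mm across (10 to 20 mm up), neck and rim 52 mm across, 55 mm high, mouth 43 mm wide, 140 g, on the tray's floor; may be absent. This point lies on its axis 5 mm above its rim (60 mm above its underside): where the centre of a lid's disc comes when the disc lies flat on the rim, plug in the mouth; z up
- tray: loose wooden serving tray, 230 mm (own x) by 220 mm (own y), outer height 28 mm, floor 7 mm thick, rim 7 mm thick, about 0.45 kg; origin at the centre of its underside, own +x towards the back of the worktop. Slides on the worktop
- tray_front (a point): middle of the outer face of the tray's front rim (the side towards the robot), 16 mm up: a place to push
- tray_back_left (a point): outer face of the tray's back rim, 10 mm from its left end (own y = +100 mm), 16 mm up
- tray_back_right (a point): outer face of the tray's back rim, 10 mm from its right end (own y = -100 mm), 16 mm up
- bay: fixed tray bay at the back of the worktop: low dark wooden rail, 24 mm high, shaped like a U open to the front. Origin on the worktop 115 mm in front of the middle of the back rail's front face, where the tray's origin comes when it is home; own x points away from the robot, own y to the left; the two side cheeks run 55 mm forward from the back rail, 280 mm apart inside
- mill: salt mill, 44 mm across, 90 mm high, bystander; origin at the centre of its underside
- jar_a: spice jar, 46 mm across, 108 mm high, bystander; origin at the centre of its underside
- jar_b: second spice jar like the first, bystander; origin at the centre of its underside

How it is judged:
On the way, in this order (a step that is already met when the one before it is completed fails the run):
1. the cap lies aside on the worktop (height (world z) of cap_knob below 0.045 m and angle between cap_knob's own z axis and vertical below 0.3 rad and horizontal distance between cap_knob and dispenser_cap above 0.08 m), for 0.2 s.
2. every pot on the tray has a lid lying flat on it (((distance between lid_1_disc and pot_1_seat below 0.008 m and angle between the z axis of lid_1_disc and the z axis of pot_1_seat, either way round below 0.1 rad) or (distance between lid_2_disc and pot_1_seat below 0.008 m and angle between the z axis of lid_2_disc and the z axis of pot_1_seat, either way round below 0.1 rad) or (distance between lid_3_disc and pot_1_seat below 0.008 m and angle between the z axis of lid_3_disc and the z axis of pot_1_seat, either way round below 0.1 rad) or (distance between lid_4_disc and pot_1_seat below 0.008 m and angle between the z axis of lid_4_disc and the z axis of pot_1_seat, either way round below 0.1 rad) or (distance between lid_5_disc and pot_1_seat below 0.008 m and angle between the z axis of lid_5_disc and the z axis of pot_1_seat, either way round below 0.1 rad)) and ((distance between lid_1_disc and pot_2_seat below 0.008 m and angle between the z axis of lid_1_disc and the z axis of pot_2_seat, either way round below 0.1 rad) or (distance between lid_2_disc and pot_2_seat below 0.008 m and angle between the z axis of lid_2_disc and the z axis of pot_2_seat, either way round below 0.1 rad) or (distance between lid_3_disc and pot_2_seat below 0.008 m and angle between the z axis of lid_3_disc and the z axis of pot_2_seat, either way round below 0.1 rad) or (distance between lid_4_disc and pot_2_seat below 0.008 m and angle between the z axis of lid_4_disc and the z axis of pot_2_seat, either way round below 0.1 rad) or (distance between lid_5_disc and pot_2_seat below 0.008 m and angle between the z axis of lid_5_disc and the z axis of pot_2_seat, either way round below 0.1 rad)) and ((distance between lid_1_disc and pot_3_seat below 0.008 m and angle between the z axis of lid_1_disc and the z axis of pot_3_seat, either way round below 0.1 rad) or (distance between lid_2_disc and pot_3_seat below 0.008 m and angle between the z axis of lid_2_disc and the z axis of pot_3_seat, either way round below 0.1 rad) or (distance between lid_3_disc and pot_3_seat below 0.008 m and angle between the z axis of lid_3_disc and the z axis of pot_3_seat, either way round below 0.1 rad) or (distance between lid_4_disc and pot_3_seat below 0.008 m and angle between the z axis of lid_4_disc and the z axis of pot_3_seat, either way round below 0.1 rad) or (distance between lid_5_disc and pot_3_seat below 0.008 m and angle between the z axis of lid_5_disc and the z axis of pot_3_seat, either way round below 0.1 rad)) and ((distance between lid_1_disc and pot_4_seat below 0.008 m and angle between the z axis of lid_1_disc and the z axis of pot_4_seat, either way round below 0.1 rad) or (distance between lid_2_disc and pot_4_seat below 0.008 m and angle between the z axis of lid_2_disc and the z axis of pot_4_seat, either way round below 0.1 rad) or (distance between lid_3_disc and pot_4_seat below 0.008 m and angle between the z axis of lid_3_disc and the z axis of pot_4_seat, either way round below 0.1 rad) or (distance between lid_4_disc and pot_4_seat below 0.008 m and angle between the z axis of lid_4_disc and the z axis of pot_4_seat, either way round below 0.1 rad) or (distance between lid_5_disc and pot_4_seat below 0.008 m and angle between the z axis of lid_5_disc and the z axis of pot_4_seat, either way round below 0.1 rad)) and x of pot_1_seat in the frame of tray between -0.11 and 0.11 m and y of pot_1_seat in the frame of tray between -0.105 and 0.105 m and z of pot_1_seat in the frame of tray between 0.062 and 0.072 m and angle between each of pot_1_seat, pot_2_seat, pot_3_seat, pot_4_seat's own z axis and vertical below 0.1 rad and x of pot_2_seat in the frame of tray between -0.11 and 0.11 m and y of pot_2_seat in the frame of tray between -0.105 and 0.105 m and z of pot_2_seat in the frame of tray between 0.062 and 0.072 m and x of pot_3_seat in the frame of tray between -0.11 and 0.11 m and y of pot_3_seat in the frame of tray between -0.105 and 0.105 m and z of pot_3_seat in the frame of tray between 0.062 and 0.072 m and x of pot_4_seat in the frame of tray between -0.11 and 0.11 m and y of pot_4_seat in the frame of tray between -0.105 and 0.105 m and z of pot_4_seat in the frame of tray between 0.062 and 0.072 m), for 0.3 s.
3. the tray is home in its bay (x of each of tray_back_left, tray_back_right in the frame of bay above 0.103 m and y of tray in the frame of bay between -0.035 and 0.035 m and height (world z) of tray below 0.004 m and angle between tray's own z axis and vertical below 0.04 rad), for 0.2 s.
At the end, for the whole second after the job is handed in: each pot upright on the tray, a lid flat on it (within 8 mm, 0.1 rad); both ends of the tray's back edge within 12 mm of the bay's back rail, the tray within 35 mm of the bay's middle, flat on the worktop; all other lids in the dispenser, cap on it (10 mm); all at rest (all of step 2 and all of step 3 and ((horizontal distance between lid_1_disc and dispenser below 0.012 m and angle between lid_1_disc's own z axis and vertical below 0.15 rad and height (world z) of lid_1_disc below 0.165 m) or (distance between lid_1_disc and pot_1_seat below 0.008 m and angle between the z axis of lid_1_disc and the z axis of pot_1_seat, either way round below 0.1 rad) or (distance between lid_1_disc and pot_2_seat below 0.008 m and angle between the z axis of lid_1_disc and the z axis of pot_2_seat, either way round below 0.1 rad) or (distance between lid_1_disc and pot_3_seat below 0.008 m and angle between the z axis of lid_1_disc and the z axis of pot_3_seat, either way round below 0.1 rad) or (distance between lid_1_disc and pot_4_seat below 0.008 m and angle between the z axis of lid_1_disc and the z axis of pot_4_seat, either way round below 0.1 rad)) and ((horizontal distance between lid_2_disc and dispenser below 0.012 m and angle between lid_2_disc's own z axis and vertical below 0.15 rad and height (world z) of lid_2_disc below 0.165 m) or (distance between lid_2_disc and pot_1_seat below 0.008 m and angle between the z axis of lid_2_disc and the z axis of pot_1_seat, either way round below 0.1 rad) or (distance between lid_2_disc and pot_2_seat below 0.008 m and angle between the z axis of lid_2_disc and the z axis of pot_2_seat, either way round below 0.1 rad) or (distance between lid_2_disc and pot_3_seat below 0.008 m and angle between the z axis of lid_2_disc and the z axis of pot_3_seat, either way round below 0.1 rad) or (distance between lid_2_disc and pot_4_seat below 0.008 m and angle between the z axis of lid_2_disc and the z axis of pot_4_seat, either way round below 0.1 rad)) and ((horizontal distance between lid_3_disc and dispenser below 0.012 m and angle between lid_3_disc's own z axis and vertical below 0.15 rad and height (world z) of lid_3_disc below 0.165 m) or (distance between lid_3_disc and pot_1_seat below 0.008 m and angle between the z axis of lid_3_disc and the z axis of pot_1_seat, either way round below 0.1 rad) or (distance between lid_3_disc and pot_2_seat below 0.008 m and angle between the z axis of lid_3_disc and the z axis of pot_2_seat, either way round below 0.1 rad) or (distance between lid_3_disc and pot_3_seat below 0.008 m and angle between the z axis of lid_3_disc and the z axis of pot_3_seat, either way round below 0.1 rad) or (distance between lid_3_disc and pot_4_seat below 0.008 m and angle between the z axis of lid_3_disc and the z axis of pot_4_seat, either way round below 0.1 rad)) and ((horizontal distance between lid_4_disc and dispenser below 0.012 m and angle between lid_4_disc's own z axis and vertical below 0.15 rad and height (world z) of lid_4_disc below 0.165 m) or (distance between lid_4_disc and pot_1_seat below 0.008 m and angle between the z axis of lid_4_disc and the z axis of pot_1_seat, either way round below 0.1 rad) or (distance between lid_4_disc and pot_2_seat below 0.008 m and angle between the z axis of lid_4_disc and the z axis of pot_2_seat, either way round below 0.1 rad) or (distance between lid_4_disc and pot_3_seat below 0.008 m and angle between the z axis of lid_4_disc and the z axis of pot_3_seat, either way round below 0.1 rad) or (distance between lid_4_disc and pot_4_seat below 0.008 m and angle between the z axis of lid_4_disc and the z axis of pot_4_seat, either way round below 0.1 rad)) and ((horizontal distance between lid_5_disc and dispenser below 0.012 m and angle between lid_5_disc's own z axis and vertical below 0.15 rad and height (world z) of lid_5_disc below 0.165 m) or (distance between lid_5_disc and pot_1_seat below 0.008 m and angle between the z axis of lid_5_disc and the z axis of pot_1_seat, either way round below 0.1 rad) or (distance between lid_5_disc and pot_2_seat below 0.008 m and angle between the z axis of lid_5_disc and the z axis of pot_2_seat, either way round below 0.1 rad) or (distance between lid_5_disc and pot_3_seat below 0.008 m and angle between the z axis of lid_5_disc and the z axis of pot_3_seat, either way round below 0.1 rad) or (distance between lid_5_disc and pot_4_seat below 0.008 m and angle between the z axis of lid_5_disc and the z axis of pot_4_seat, either way round below 0.1 rad)) and distance between cap_knob and dispenser_cap below 0.01 m and angle between the z axis of cap_knob and the z axis of dispenser_cap, either way round below 0.08 rad and linear speed of each of pot_1, pot_2, pot_3, pot_4, lid_1, lid_2, lid_3, lid_4, lid_5, tray, cap below 0.02 m/s); the robot touches nothing.
It fails at once if the tray is lifted or tipped (height (world z) of tray above 0.015 m or angle between tray's own z axis and vertical above 0.12 rad).
It fails at once if a pot is tipped over (angle between any of pot_1_seat, pot_2_seat, pot_3_seat, pot_4_seat's own z axis and vertical above 0.7 rad).
It fails at once if the mill or a spice jar is disturbed (distance of any of mill, jar_a, jar_b from where it was at the start of the episode above 0.03 m).
Of pot_1, pot_2, pot_3, pot_4 only 3 to 4 are there at a start; the rules pass over those that are not, and their reading is None.
At some moment in a run one of pot_1, pot_2, pot_3, pot_4, tray may be knocked a few centimetres aside while the robot is not near it.
It also fails if it takes over 210 s, if anything falls off the work surface, if the arm or the gripper's body presses on something with over 40 N, if the wrist force passes 120 N, or if a joint passes its speed limit or range.

## Working session

There is one attempt and no reset: what is moved stays moved. The work goes in short steps, each a Python script; the robot and the scene stay as the last script left them, time stands still between calls to the robot, and variables do not carry over. Pictures are saved under pics/ and viewed, at most 16 in all, crops included, and the job is handed in when it is done.

```bash
mkdir -p pics; ls; python3 - <<'E'
from bench import manip, effector, viewer
import cv2
for n in ("scene","top"):
    im=viewer.get_image(n); cv2.imwrite(f"pics/{n}0.png",im[:,:,::-1]); print(n,viewer.get_calibration(n))
print(viewer.get_calibration("wrist"),manip.current_tool_pos(),manip.current_tcp_rot(),manip.current_clock())
E
```

```text
pics
scene {'vfov': 49.41328379201097, 'cx': 283.2664938074303, 'cy': 210.96425660896026, 'eye': array([-0.11496576, -0.47721877,  0.58989757]), 'attitude': array([ 0.73641292, -0.44011604,  0.26063425, -0.44279078])}
top {'vfov': 55.59897336143681, 'cx': 280.22740527339215, 'cy': 208.53134747365388, 'eye': array([ 0.49575148, -0.0523904 ,  1.0153551 ]), 'attitude': array([-0.70311137,  0.70554155, -0.06687805,  0.05807625])}
{'vfov': 63.68783072988352, 'cx': 273.3928184872823, 'cy': 216.09061035203058, 'eye': array([ 0.25395132, -0.60074463,  0.38225388]), 'attitude': array([ 0.79682013, -0.59014302, -0.07799645,  0.1035638 ])} [ 0.18861758 -0.62134913  0.20308912] [ 9.89154286e-01  1.46877636e-01 -1.06785960e-04 -8.64814584e-04] 0.1
```

View pics/scene0.png

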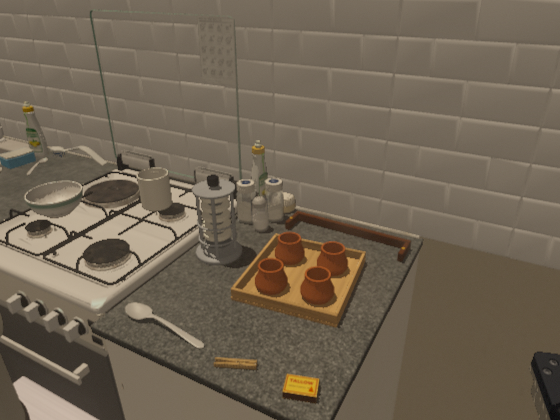

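View pics/top0.png

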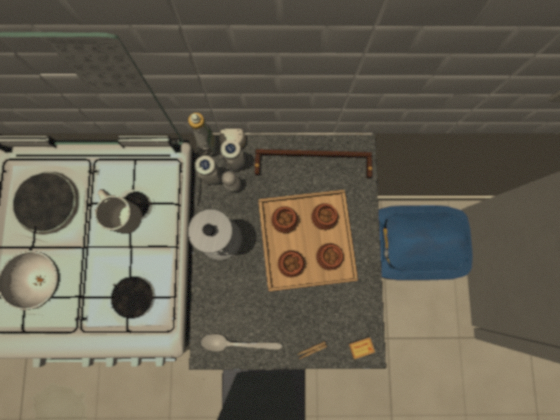

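```bash
cat > h.py <<'E'
from bench import manip, effector, viewer
import cv2, numpy as np
from scipy.spatial.transform import Rotation as R
def ray(cal,uv):
    f=210/np.tan(np.radians(cal['vfov']/2))
    d=R.from_quat(cal['attitude']).apply([(uv[0]-cal['cx'])/f,(uv[1]-cal['cy'])/f,1.])
    return np.array(cal['eye']),d
def onplane(cal,uv,z):
    e,d=ray(cal,uv); return (e+d*(z-e[2])/d[2])[:2]
def project(cal,p):
    f=210/np.tan(np.radians(cal['vfov']/2))
    c=R.from_quat(cal['attitude']).inv().apply(np.array(p)-cal['eye'])
    return np.array([cal['cx'],cal['cy']])+f*c[:2]/c[2]
def down(yaw):  # tool down, closing axis (tool y) at angle: tool x = (cos,sin), y=(sin,-cos)
    return R.from_matrix(np.array([[np.cos(yaw),np.sin(yaw),0],[np.sin(yaw),-np.cos(yaw),0],[0,0,-1]])).as_quat()
def yaw_now():
    m=R.from_quat(manip.current_tcp_rot()).as_matrix(); return np.arctan2(m[1,0],m[0,0])
def shot(n,name):
    cal=viewer.get_calibration(n); im=viewer.get_image(n)[:,:,::-1].copy()
    cv2.imwrite(f"pics/{name}.png",im); return cal,im
E
python3 - <<'E'
from h import *
im=cv2.imread("pics/top0.png"); cal=viewer.get_calibration("top")
print("knob",onplane(cal,(210,230),.194),"foot~",onplane(cal,(215,234),.176))
for uv in [(285,218),(325,216),(291,262),(330,256)]: print("pot",onplane(cal,uv,.062))
for uv in [(260,199),(345,191),(356,284),(270,291)]: print("tray",onplane(cal,uv,.028))
for uv in [(257,174),(258,155),(371,155),(371,177)]: print("bay",onplane(cal,uv,.024))
for uv in [(206,162),(231,149),(231,176)]: print("jar",onplane(cal,uv,.1))
for uv in [(190,369),(385,369),(374,134)]: print("wt",onplane(cal,uv,0))
# wrist cam in tool frame
c=viewer.get_calibration("wrist"); r=R.from_quat(manip.current_tcp_rot()).inv()
print(r.apply(c['eye']-manip.current_tool_pos()), (r*R.from_quat(c['attitude'])).as_matrix().round(3), yaw_now())
for y in np.arange(-3,3.2,.5):
    print(round(y,1),[manip.solve_ik(p,down(y)) is not None for p in ([.55,.1,.30],[.55,.1,.17],[.5,-.1,.3],[.65,-.15,.06])])
E
```

```text
knob [0.5977978  0.08263309] foot~ [0.5914995  0.07482671]
pot [ 0.64289142 -0.07614665]
pot [ 0.64754336 -0.17327537]
pot [ 0.53712781 -0.08970096]
pot [ 0.55094883 -0.18286451]
tray [ 0.69688633 -0.01411179]
tray [ 0.7172009  -0.23009717]
tray [ 0.48468759 -0.24928711]
tray [ 0.46896516 -0.03938096]
bay [ 0.7631793  -0.00597252]
bay [ 0.81393548 -0.00826871]
bay [ 0.81374724 -0.30169574]
bay [ 0.75484719 -0.29905908]
jar [0.77228817 0.11188779]
jar [0.80454231 0.05305609]
jar [0.73787289 0.05190918]
wt [0.2850339  0.15370074]
wt [ 0.28171076 -0.31759401]
wt [ 0.88018367 -0.31844728]
[ 0.06850955 -0.00104365 -0.17916029] [[ 0.001 -0.966 -0.257]
 [ 1.     0.001 -0.   ]
 [ 0.    -0.257  0.966]] 0.29482193332359874
-3.0 [True, True, True, True]
-2.5 [True, True, True, True]
-2.0 [True, True, True, True]
-1.5 [True, True, True, True]
-1.0 [True, True, True, True]
-0.5 [True, True, True, True]
0.0 [True, True, True, True]
0.5 [True, True, True, True]
1.0 [True, True, True, True]
1.5 [True, True, True, True]
2.0 [True, True, True, True]
2.5 [True, True, True, True]
3.0 [True, True, True, True]
```

```bash
python3 - <<'E'
from h import *
manip.move_pose([.4,-.35,.36],down(0)); print(manip.current_q().round(2) if hasattr(manip.current_q(),'round') else manip.current_q())
manip.move_pose([.58,-.13,.36],down(0)); cal,im=shot("wrist","w_tray0"); np.save("w_tray0.npy",cal,allow_pickle=True)
manip.move_pose([.60,.08,.36],down(0)); print(np.round(manip.current_q(),2))
cal,im=shot("wrist","w_disp0"); np.save("w_disp0.npy",cal,allow_pickle=True)
a=np.hstack([cv2.imread("pics/w_tray0.png"),im]); cv2.imwrite("pics/pair.png",cv2.resize(a,(800,300),interpolation=cv2.INTER_AREA)); print(manip.current_clock(),manip.current_tool_pos())
E
```

```text
[ 1.17  0.18 -0.58  1.63  0.1   1.36 -0.99]
[ 0.43  0.39 -0.82  1.45  0.28  1.43 -1.97]
3.5583 [0.60060232 0.07633524 0.35970029]
```

View pics/pair.png

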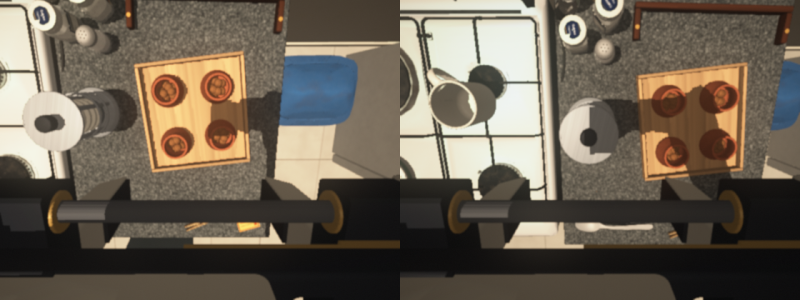

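```bash
cat >> h.py <<'E'
def blobs(mask,amin=30):
    n,l,s,c=cv2.connectedComponentsWithStats(mask.astype(np.uint8))
    return [(c[i].round(1),s[i]) for i in range(1,n) if s[i][4]>=amin]
def pots(cal,im,z=.062):
    """rim centre of each open pot: terracotta mask, outer contour min circle (belly hidden from above is an offset) """
    hsv=cv2.cvtColor(im,cv2.COLOR_BGR2HSV)
    m=((hsv[...,0]<12)&(hsv[...,1]>130)&(hsv[...,2]>50)).astype(np.uint8)
    return cv2.morphologyEx(m,cv2.MORPH_CLOSE,np.ones((5,5)))
E
python3 - <<'E'
from h import *
print(manip.current_tool_pos()); manip.sleep(.3); print(manip.current_tool_pos(),manip.current_clock())
cal=np.load("w_disp0.npy",allow_pickle=True).item(); im=cv2.imread("pics/w_disp0.png")
sub=im.max(2)<60; sub[:150]=0; sub[230:]=0; sub[:,:225]=0; sub[:,310:]=0
for b in blobs(sub): print("knob",b)
crop=np.hstack([cv2.resize(im[130:240,200:340],None,fx=3,fy=3)]); 
t=cv2.imread("pics/w_tray0.png"); m=pots(None,t)
for c,s in blobs(m,300): print("pot",c,s)
cv2.imwrite("pics/c1.png",np.hstack([crop,cv2.resize(t[80:240,180:360],(371,330))]))
E
```

```text
[0.60060232 0.07633524 0.35970029]
[0.60018628 0.07869192 0.35993644] 3.8583
knob (array([304.9, 164.8]), array([295, 150,  15,  43, 311], dtype=int32))
knob (array([265.7, 192.1]), array([256, 180,  20,  25, 369], dtype=int32))
pot [391.1  21.5] [385   0  13  45 335]
pot [303.2 121.3] [ 281   99   46   46 1219]
pot [234.4 126.7] [ 212  105   46   45 1206]
pot [308.3 187.9] [ 287  167   43   44 1286]
pot [246.6 199.4] [ 226  179   42   43 1134]
```

View pics/c1.png

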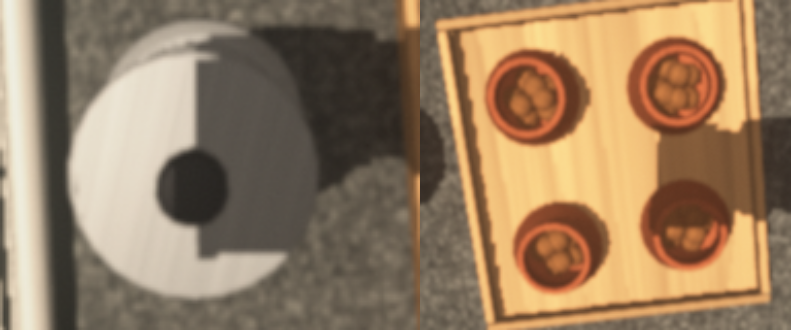

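```bash
python3 - <<'E'
from h import *
cal=np.load("w_disp0.npy",allow_pickle=True).item()
print(onplane(cal,(264,192.3),.194),onplane(cal,(264.5,188.5),.168))
calt=np.load("w_tray0.npy",allow_pickle=True).item()
f=lambda u,v:(180+(u-420)*180/371,80+v*160/330)
for uv in [(526,97),(676,86),(555,254),(688,230)]: print("pot",onplane(calt,f(*uv),.062))
for uv in [(437,18),(752,-8),(770,290),(493,328)]: print("tray",onplane(calt,f(*uv),.028))
E
```

```text
[0.60242548 0.08735718] [0.60171668 0.08746201]
pot [ 0.64617122 -0.07474595]
pot [ 0.6529589  -0.17379559]
pot [ 0.53982255 -0.09142589]
pot [ 0.55667297 -0.184187  ]
tray [ 0.69877662 -0.01118239]
tray [ 0.71500951 -0.22739095]
tray [ 0.50367524 -0.25156375]
tray [ 0.47371066 -0.0393035 ]
```

```bash
python3 - <<'E'
from h import *
x,y=.602,.087; q=down(0)
manip.move_pose([x,y,.26],q); manip.servo_line([x,y,.173],vel=.08); manip.sleep(.3)
print(manip.current_tool_pos(),manip.current_force())
effector.close(20); manip.sleep(.2); print(manip.current_finger_gap(),manip.current_gripper_force())
manip.servo_line([x,y,.27],vel=.1); print(manip.current_finger_gap(),manip.current_force())
manip.servo_line([.43,.08,.20],vel=.2); manip.servo_line([.43,.08,.04],vel=.12); manip.servo_line([.43,.08,.0175],vel=.03); manip.sleep(.2)
print(manip.current_tool_pos(),manip.current_force()); effector.open_jaws(); manip.sleep(.2)
manip.servo_line([.43,.08,.2],vel=.15)
manip.move_pose([.60,.087,.36],q); manip.sleep(.4); cal,im=shot("wrist","w_disp1"); np.save("w_disp1.npy",cal,allow_pickle=True)
cv2.imwrite("pics/c2.png",cv2.resize(im[120:250,190:360],None,fx=4,fy=4,interpolation=cv2.INTER_CUBIC)); print(manip.current_clock())
E
```

```text
[0.60219836 0.08699239 0.17332628] [ 0.24298368 -0.11636859  0.00711626]
0.0005351010383093585 0.0
0.0005351371870727422 [-0.50075589 -0.25272484 -0.1044659 ]
[0.43016294 0.07996275 0.01766641] [ 1.06283437  0.42124056 -0.07963637]
16.6917
```

View pics/c2.png

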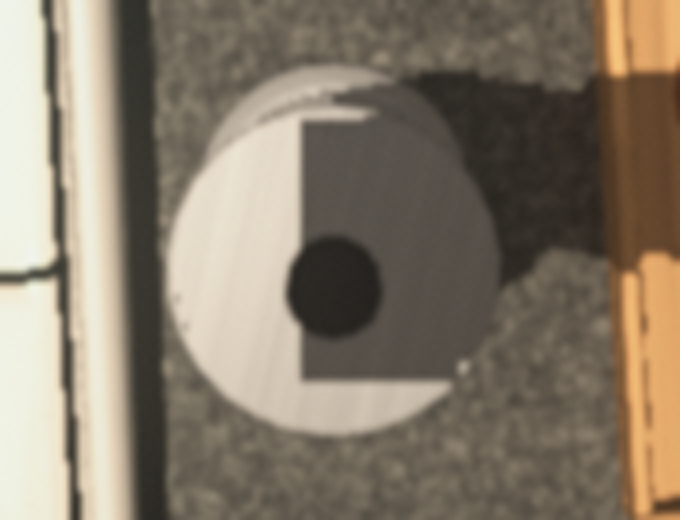

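```bash
python3 - <<'E'
from h import *
cal=np.load("w_disp1.npy",allow_pickle=True).item()
print(onplane(cal,(273.5,192),.194),onplane(cal,(273.5,188),.168))
t=manip.current_tool_pos(); print(t,project(cal,t),project(cal,t+[0,.055,0]))
ct,cs=viewer.get_calibration("top"),viewer.get_calibration("scene")
it,t_=shot("top","top1"); _,s_=shot("scene","scene1")
# triangulate knob wrist vs scene
def tri(rs):
    A=sum(np.eye(3)-np.outer(d,d)/(d@d) for e,d in rs); b=sum((np.eye(3)-np.outer(d,d)/(d@d))@e for e,d in rs); return np.linalg.solve(A,b)
print("proj top/scene of est", project(ct,[.602,.087,.184]),project(cs,[.602,.087,.184]),project(cs,[.602,.087,0]))
print(tri([ray(cal,(273.5,192)),ray(cs,(213,181))]),tri([ray(ct,(210,230)),ray(cs,(213,181))]))
for c,z in(((0,0),0),((13,0),0)): pass
print(tri([ray(ct,(210,230)),ray(cal,(273.5,192))]))
v=np.hstack([cv2.resize(s_[150:280,170:300],(400,400)),cv2.resize(t_[180:280,160:260],(400,400))]); cv2.imwrite("pics/c3.png",v)
E
```

```text
[0.60186869 0.08760542] [0.6014072 0.0875912]
[0.59980215 0.08690005 0.36002452] [274.90486376 251.11338806] [177.3210515  251.04999646]
proj top/scene of est [208.73607075 228.60110059] [212.92209266 180.45396439] [219.08480463 252.0163508 ]
[0.60040335 0.0868407  0.1834304 ] [0.59889435 0.08430013 0.1845287 ]
[0.59929365 0.08648641 0.17740743]
```

View pics/c3.png

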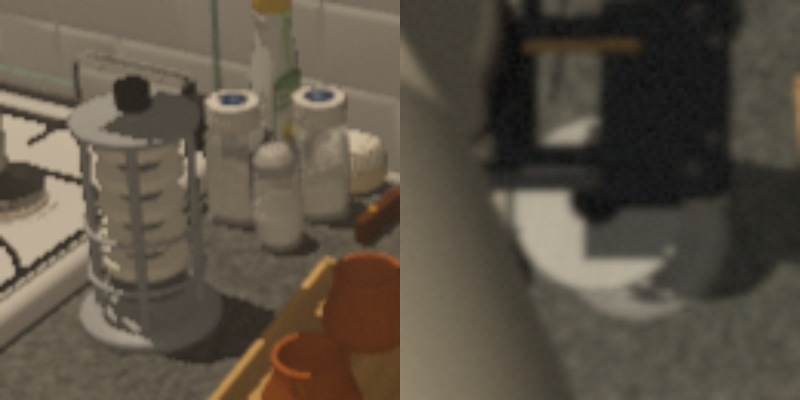

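```bash
python3 - <<'E'
from h import *
x,y=.601,.087
manip.servo_line([x,y,.20],vel=.15); manip.sleep(.3); _,a=shot("wrist","a"); _,b=shot("scene","b")
manip.servo_line([x,y,.172],vel=.05); manip.sleep(.3); 
print(manip.current_finger_gap()); effector.close(20); print(manip.current_finger_gap(),manip.current_gripper_force(),manip.current_force())
_,c=shot("wrist","cc"); _,d=shot("scene","d")
cv2.imwrite("pics/c4.png",np.vstack([np.hstack([cv2.resize(i,(400,300),interpolation=cv2.INTER_AREA),cv2.resize(j[130:250,150:310],(400,300))]) for i,j in((a,b),(c,d))]))
E
```

```text
0.09177657251708578
0.00041102351969312203 0.0 [-0.00475405  0.62766491  0.36473254]
```

View pics/c4.png

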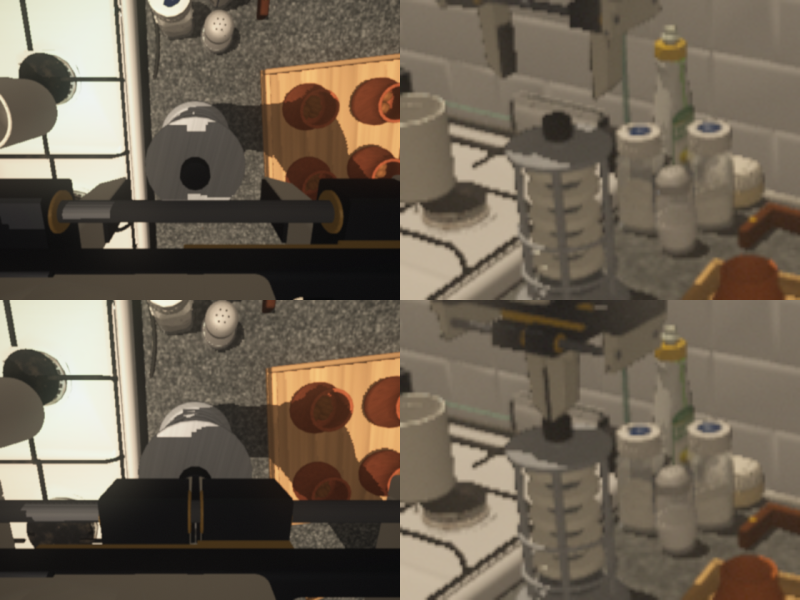

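```bash
python3 - <<'E'
from h import *
cs=viewer.get_calibration("scene")
print([project(cs,p).round(1) for p in ([.601,.142,.2],[.601,.032,.2],[.601,.087,.172],[.601,.087,.196])])
x,y=.601,.087; f0=np.array(manip.current_force()); z=.172
while z>.150:
    z-=.001; manip.servo_line([x,y,z],vel=.02); manip.sleep(.1); f=np.array(manip.current_force())-f0
    if abs(f[2])>2: break
print(z,manip.current_tool_pos(),f); 
b=cv2.imread("pics/b.png");d=cv2.imread("pics/d.png"); _,e=shot("scene","e")
cv2.imwrite("pics/c5.png",np.hstack([cv2.resize(j[130:210,180:245],(260,320),interpolation=cv2.INTER_NEAREST) for j in (b,d,e)]))
E
```

```text
[array([191.6, 169.1]), array([233.5, 178.7]), array([213.1, 185.7]), array([212.2, 175.5])]
0.17099999999999999 [0.60121441 0.08707765 0.17141264] [-0.698378    0.08204518  2.90529608]
```

View pics/c5.png

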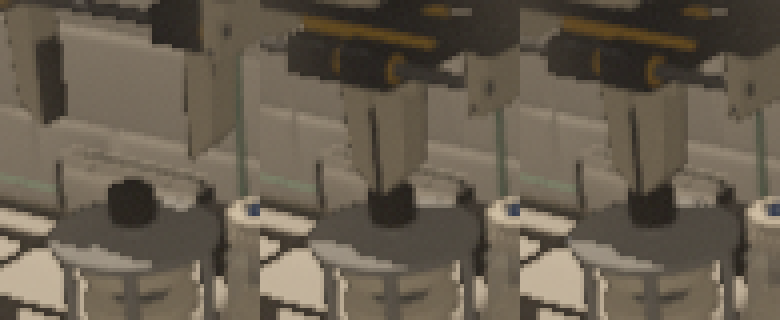

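```bash
cat >> h.py <<'E'
DZ=.023  # real fingertip height = reported TCP z + DZ (touched the knob top)
E
python3 - <<'E'
from h import *
x,y=.601,.087; q=down(0)
manip.servo_line([x,y,.20],vel=.1); effector.open_jaws(); manip.servo_line([x,y,.1755-DZ],vel=.06); manip.sleep(.3)
print(manip.current_tool_pos(),manip.current_force())
effector.close(20); manip.sleep(.2); print(manip.current_finger_gap(),manip.current_gripper_force(),manip.current_tool_pos())
manip.servo_line([x,y,.25],vel=.1); print(manip.current_finger_gap(),manip.current_force())
if manip.current_finger_gap()>.02:
    manip.servo_line([.43,.08,.20],vel=.2); manip.servo_line([.43,.08,.04],vel=.12); f0=np.array(manip.current_force()); z=.02-DZ+.006
    manip.servo_line([.43,.08,z],vel=.06); manip.sleep(.2)
    for i in range(12):
        f=np.array(manip.current_force())-f0
        if f[2]>2: break
        z-=.001; manip.servo_line([.43,.08,z],vel=.02); manip.sleep(.1)
    print(z,manip.current_tool_pos(),f); effector.open_jaws(); manip.sleep(.2)
    manip.servo_line([.43,.08,.2],vel=.15)
    manip.move_pose([.60,.087,.36],q); manip.sleep(.4); cal,im=shot("wrist","w_disp2"); np.save("w_disp2.npy",cal,allow_pickle=True)
    cv2.imwrite("pics/c6.png",np.hstack([cv2.resize(im[130:240,215:325],(400,400),interpolation=cv2.INTER_CUBIC),cv2.resize(im,(400,300))[:,:].copy() if 0 else cv2.copyMakeBorder(cv2.resize(im,(400,300)),0,100,0,0,0)]))
print(manip.current_clock())
E
```

```text
[0.60118653 0.0869727  0.15282806] [-0.1365145   0.40654285 -0.51834512]
0.025833962580228253 19.999959468841553 [0.60100395 0.0869712  0.15250823]
0.02538922576178848 [ 0.05026095  0.61793655 -1.49571654]
-0.003999999999999999 [ 0.43014003  0.08004153 -0.00350457] [-1.77878158 -0.43259254  7.70575698]
37.0417
```

View pics/c6.png

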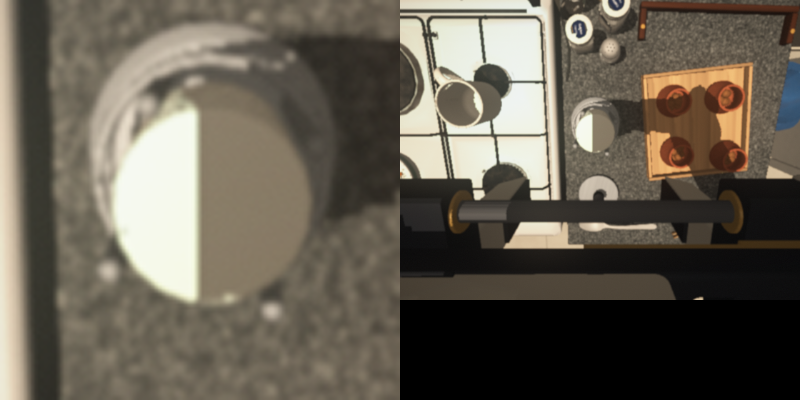

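```bash
python3 - <<'E'
from h import *
cal=np.load("w_disp2.npy",allow_pickle=True).item()
c=onplane(cal,(273.3,182.8),.154)
for uv in [(245,204.3),(289.5,215.3)]:
    p=onplane(cal,uv,.162); print(p,p-c,np.linalg.norm(p-c),np.degrees(np.arctan2(*(p-c)[::-1])))
print(c)
E
```

```text
[0.58144104 0.12014375] [-0.02350869  0.03234669] 0.03998708703566284 126.00862404861829
[0.56846718 0.06908484] [-0.03648255 -0.01871221] 0.041001505224589216 -152.84632109105542
[0.60494973 0.08779706]
```

```bash
python3 - <<'E'
from h import *
def cmp(cal,im):
    m=pots(cal,im)
    for c,s in blobs(m,500):
        bb=(s[0]+s[2]/2-.5,s[1]+s[3]/2-.5); print(c,s,"bbox@.022",onplane(cal,bb,.022).round(4),"cent@.03",onplane(cal,c,.03).round(4))
cmp(np.load("w_tray0.npy",allow_pickle=True).item(),cv2.imread("pics/w_tray0.png"))
manip.move_pose([.52,-.13,.34],down(0)); manip.sleep(.4); cal,im=shot("wrist","w_t1"); np.save("w_t1.npy",cal,allow_pickle=True); cmp(cal,im)
cv2.imwrite("pics/c7.png",np.hstack([cv2.resize(im[0:200,160:360],(500,500),interpolation=cv2.INTER_CUBIC)]))
E
```

```text
[303.2 121.3] [ 281   99   46   46 1219] bbox@.022 [ 0.6537 -0.1763] cent@.03 [ 0.6539 -0.1752]
[234.4 126.7] [ 212  105   46   45 1206] bbox@.022 [ 0.6461 -0.0745] cent@.03 [ 0.6465 -0.0753]
[308.3 187.9] [ 287  167   43   44 1286] bbox@.022 [ 0.5538 -0.1853] cent@.03 [ 0.5562 -0.1849]
[246.6 199.4] [ 226  179   42   43 1134] bbox@.022 [ 0.5358 -0.0897] cent@.03 [ 0.5385 -0.0906]
[308.1  76.6] [ 284   51   49   52 1489] bbox@.022 [ 0.6543 -0.1753] cent@.03 [ 0.6532 -0.1747]
[234.5  82.3] [ 210   57   49   51 1479] bbox@.022 [ 0.6471 -0.0737] cent@.03 [ 0.6458 -0.0752]
[247.4 162.6] [ 225  141   46   45 1209] bbox@.022 [ 0.5364 -0.0903] cent@.03 [ 0.5378 -0.0908]
[323. 169.] [ 300  146   47   46 1625] bbox@.022 [ 0.5286 -0.2009] cent@.03 [ 0.5288 -0.1998]
```

View pics/c7.png

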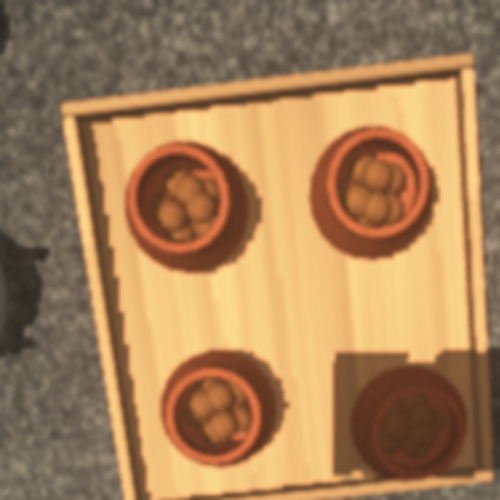

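```bash
cat >> h.py <<'E'
DX,DY,DYAW=.601,.0875,-.25
YP=-.70
def find_pots():
    cal,im=shot("wrist","look"); 
    return [onplane(cal,c,.03) for c,s in blobs(pots(cal,im),700) if 35<s[2]<62 and 35<s[3]<62]
def take():
    q=down(DYAW)
    manip.move_pose([DX,DY,.26],q); manip.servo_line([DX,DY,.135-DZ],vel=.1); manip.sleep(.3)
    effector.close(25); manip.sleep(.2); print("take",manip.current_finger_gap(),manip.current_gripper_force(),manip.current_tool_pos())
    manip.servo_line([DX,DY,.27],vel=.1); print("lifted",manip.current_finger_gap())
    return manip.current_finger_gap()>.055
def place(p,yp=YP):
    q=down(yp); manip.move_pose([p[0],p[1],.2],q); manip.servo_line([p[0],p[1],.065+.0],vel=.12); manip.sleep(.3)
    f0=np.array(manip.current_force())
    z=.053-DZ+.006; manip.servo_line([p[0],p[1],z],vel=.05); manip.sleep(.1)
    while z>.050-DZ:
        f=np.array(manip.current_force())-f0
        if f[2]>1.5: break
        z-=.001; manip.servo_line([p[0],p[1],z],vel=.02); manip.sleep(.08)
    print("placed",round(z+DZ,4),f.round(2),manip.current_finger_gap()); effector.open_jaws(); manip.sleep(.2)
    manip.servo_line([p[0],p[1],.2],vel=.12)
E
python3 - <<'E'
from h import *
for p,y in (([.6,.087,.26],DYAW),([.654,-.175,.05],-.7),([.654,-.175,.05],.87)): print(np.round(manip.solve_ik(p,down(y)),2))
if take():
    manip.move_pose([.50,-.13,.34],down(0)); manip.sleep(.4); ps=find_pots(); print(ps)
    p=max(ps,key=lambda p:p[0]-p[1]); print(p); place(p)
    manip.move_pose([.50,-.13,.34],down(0)); manip.sleep(.4); _,im=shot("wrist","after1"); cv2.imwrite("pics/c8.png",im)
print(manip.current_clock())
E
```

```text
[ 0.47  0.48 -0.9   1.59  0.39  1.26 -2.32]
[ 0.65  0.77 -0.63  1.58  0.53  0.97 -2.43]
[ 0.78  0.86 -0.86  1.57  0.73  1.05 -0.99]
take 0.06317027382793475 25.000039637088776 [0.60099226 0.08746831 0.11198447]
lifted 0.0635168152290729
[array([ 0.65299345, -0.17476212]), array([ 0.64539934, -0.07508937]), array([ 0.5374069 , -0.09053382]), array([ 0.52822629, -0.20005244])]
[ 0.65299345 -0.17476212]
placed 0.052 [-2.36 -0.83  6.51] 0.06297483677665636
54.6167
```

View pics/c8.png

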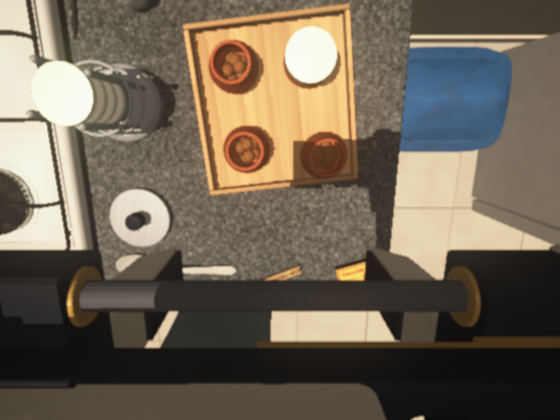

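```bash
cat >> h.py <<'E'
def lids(cal,im,z=.072):
    m=(im.min(2)>150).astype(np.uint8); m[:,380:]=0; m[:,:170]=0; m[190:]=0
    return [(onplane(cal,c,z).round(4),s) for c,s in blobs(m,400)]
E
python3 - <<'E'
from h import *
for i in range(3):
    if not take(): print("take failed"); break
    manip.move_pose([.50,-.13,.34],down(0)); manip.sleep(.4); ps=find_pots(); print(np.round(ps,4))
    assert len(ps)==3-i
    place(max(ps,key=lambda p:10*(p[0]>.6)+p[1]),.87)
    print(manip.current_clock())
manip.move_pose([.50,-.13,.34],down(0)); manip.sleep(.4); cal,im=shot("wrist","after4"); print(lids(cal,im)); np.save("a4.npy",cal,allow_pickle=True)
_,s=shot("scene","s4"); cv2.imwrite("pics/c9.png",np.hstack([cv2.resize(im[0:220,120:400],(400,314)),cv2.resize(s[160:330,180:396],(400,314))]))
E
```

```text
take 0.06324115049547656 25.00000298023224 [0.60099644 0.08750041 0.11198365]
lifted 0.06324401854062411
[[ 0.6454 -0.0743]
 [ 0.5373 -0.0904]
 [ 0.5275 -0.1999]]
placed 0.052 [-1.84  0.57  7.06] 0.06333618219817792
69.525
take 0.06303857884422545 24.99997168779373 [0.60097158 0.08752785 0.11197819]
lifted 0.06324796562301259
[[ 0.5371 -0.0904]
 [ 0.5274 -0.2001]]
placed 0.052 [-2.35 -0.46  8.17] 0.0632210137390388
84.3667
take 0.06315997293105935 24.999963641166687 [0.60097322 0.08750061 0.11198429]
lifted 0.0629238400868553
[[ 0.5284 -0.2008]]
placed 0.052 [-2.16  0.63  8.11] 0.06347214444136241
99.3
[(array([ 0.6529, -0.1736]), array([ 284,   25,   53,   58, 2362], dtype=int32)), (array([ 0.645, -0.073]), array([ 202,   32,   52,   57, 2341], dtype=int32)), (array([ 0.537, -0.089]), array([ 218,  126,   50,   51, 1950], dtype=int32))]
```

View pics/c9.png

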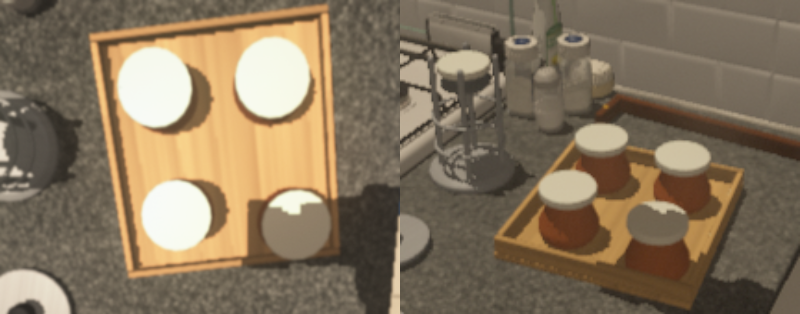

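```bash
python3 - <<'E'
from h import *
cal=np.load("a4.npy",allow_pickle=True).item()
P=[onplane(cal,(120+u*.7,v*.7),.028) for u,v in ((92,38),(327,8),(338,253),(131,275))]
print(np.round(P,4),"c",np.mean(P,0)); print([np.linalg.norm(P[i]-P[(i+1)%4]).round(3) for i in range(4)])
# view bay from wrist above
manip.move_pose([.66,-.15,.36],down(0)); manip.sleep(.4); cal,im=shot("wrist","bay"); np.save("bay.npy",cal,allow_pickle=True); cv2.imwrite("pics/c10.png",cv2.resize(im[:250],(800,357)))
E
```

```text
[[ 0.6933 -0.0126]
 [ 0.7177 -0.226 ]
 [ 0.4961 -0.2501]
 [ 0.4731 -0.038 ]] c [ 0.59501643 -0.13165229]
[np.float64(0.215), np.float64(0.223), np.float64(0.213), np.float64(0.222)]
```

View pics/c10.png

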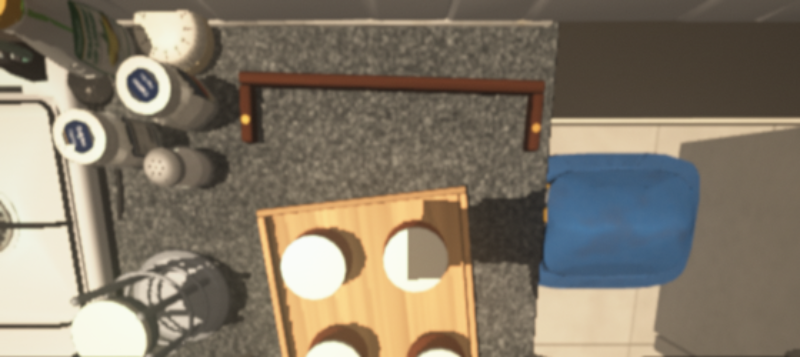

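```bash
python3 - <<'E'
from h import *
cal=np.load("bay.npy",allow_pickle=True).item()
for n,(u,v) in dict(L=(254,85),R=(530,93),Lf=(253,143),Rf=(528,151)).items(): print(n,onplane(cal,(u*.7,v*.7),.024).round(4))
for n,(u,v) in dict(BL=(258,212),BR=(464,188)).items(): print(n,onplane(cal,(u*.7,v*.7),.028).round(4))
E
```

```text
L [ 0.8185 -0.0156]
R [ 0.8113 -0.2878]
Lf [ 0.7644 -0.0107]
Rf [ 0.7567 -0.2898]
BL [ 0.6959 -0.012 ]
BR [ 0.7202 -0.2255]
```

```bash
python3 - <<'E'
from h import *
F0,F1=np.array([.481,-.145]),np.array([.585,-.146]); Y0,Y1=.112,-.026; Z=.016-DZ
def go(F,y,off,z=Z,v=.04): manip.servo_line([F[0]-off*np.cos(y),F[1]-off*np.sin(y),z],down(y),vel=v)
manip.move_pose([.42,-.15,.2],down(Y0)); f00=np.array(manip.current_force())
go(F0,Y0,.025,.12,.15)
for z in (.06,.04,.03,.02,.01,0,Z):
    go(F0,Y0,.025,z,.08); f=np.array(manip.current_force())-f00
    if f[2]>4: print("touch",z,f); break
else:
    manip.sleep(.2); f0=np.array(manip.current_force()); print("down",f0,manip.current_tool_pos())
    for s in np.arange(0,1.121,.08):
        F=F0+(F1-F0)*s; y=Y0+(Y1-Y0)*min(1,s/.85); go(F,y,.010); f=np.array(manip.current_force())-f0; print(round(s,2),f.round(1))
        if s>.8 and -f[0]>14 or np.linalg.norm(f)>35: break
    print(manip.current_tool_pos(),manip.current_clock())
_,im=shot("wrist","push"); _,s=shot("scene","pushs"); cv2.imwrite("pics/c11.png",np.hstack([cv2.resize(im,(400,300)),cv2.resize(s[140:335,180:440],(400,300))]))
E
```

```text
down [ 0.91645949 -0.27171048 -0.10097175] [ 0.45626929 -0.14777625 -0.00688301]
0.0 [-1.2  0.2 -0.2]
0.08 [-15.9   0.5  12.8]
0.16 [-7.7  3.  -0.5]
0.24 [-8.   1.4 -1.5]
0.32 [-6.7  2.1 -2.2]
0.4 [-7.   1.8 -2.2]
0.48 [-7.4  2.9 -0.8]
0.56 [-7.6  1.8 -1.8]
0.64 [-6.8  2.1 -0.6]
0.72 [-7.4  3.3 -1.9]
0.8 [-8.3  2.4 -1.8]
0.88 [-7.2  1.6 -1.6]
0.96 [-7.2  0.8 -0.1]
1.04 [-9.1  1.  -1.2]
1.12 [-26.7   1.2  20.4]
[ 0.57584778 -0.14553798 -0.00891688] 111.9083
```

View pics/c11.png

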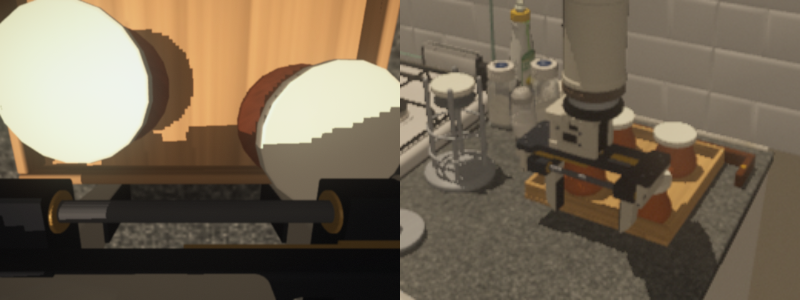

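```bash
python3 - <<'E'
from h import *
manip.servo_line([.53,-.145,-.006],vel=.06); manip.servo_line([.50,-.145,.2],vel=.2)
manip.move_pose([.62,-.15,.36],down(0)); manip.sleep(.4); cal,im=shot("wrist","home"); np.save("home.npy",cal,allow_pickle=True); cv2.imwrite("pics/c12.png",cv2.resize(im[0:250],(800,357)))
E
```

```text
(no output)
```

View pics/c12.png

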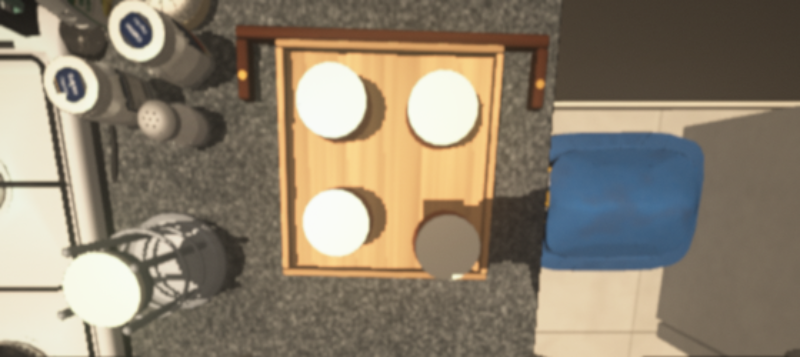

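```bash
python3 - <<'E'
from h import *
q=down(0)
manip.move_pose([.45,.04,.25],q); manip.move_pose([.43,.08,.15],q); manip.servo_line([.43,.08,-.0035],vel=.08); manip.sleep(.3)
effector.close(20); manip.sleep(.2); print(manip.current_finger_gap(),manip.current_tool_pos())
manip.servo_line([.43,.08,.24],vel=.15); print(manip.current_finger_gap())
x,y=.601,.087
manip.servo_line([x,y,.24],vel=.15); manip.servo_line([x,y,.165],vel=.08); manip.sleep(.3); f0=np.array(manip.current_force()); z=.158
while z>.150:
    manip.servo_line([x,y,z],vel=.02); manip.sleep(.1); f=np.array(manip.current_force())-f0
    if f[2]>3: break
    z-=.001
print(z,f); effector.open_jaws(); manip.sleep(.3); manip.servo_line([x,y,.25],vel=.1)
manip.move_pose([.60,.087,.36],q); manip.sleep(.4); cal,im=shot("wrist","w_cap"); np.save("w_cap.npy",cal,allow_pickle=True)
sub=im.max(2)<60; sub[:150]=0; sub[230:]=0; sub[:,:235]=0; sub[:,310:]=0
for b in blobs(sub): print("knob",b,onplane(cal,b[0],.194))
manip.move_pose([.50,-.1,.40],q); manip.sleep(.3); _,s=shot("scene","fin"); cv2.imwrite("pics/c13.png",np.hstack([cv2.resize(im[120:250,190:360],(392,300)),cv2.resize(s[140:335,180:440],(400,300))])); print(manip.current_clock())
E
```

```text
0.025335424268101116 [ 0.43001267  0.07999872 -0.00350407]
0.025520377242081567
0.152 [-1.58156352 -0.9324603   3.87256518]
knob (array([306.8, 155.3]), array([302, 150,   8,  15,  69], dtype=int32)) [0.63937819 0.05417905]
knob (array([273.9, 191.1]), array([263, 179,  23,  25, 455], dtype=int32)) [0.60280286 0.08722269]
132.6917
```

View pics/c13.png

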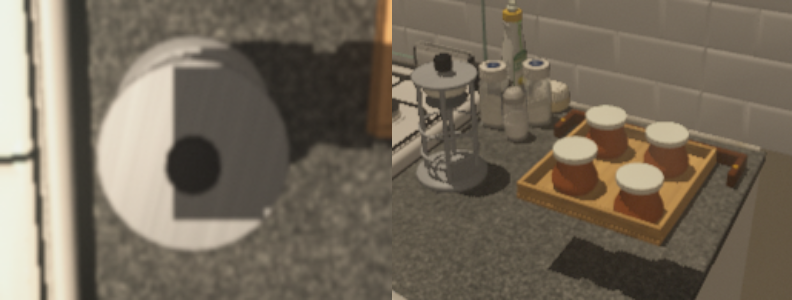

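The cap sits level on the dispenser with its knob at (0.602, 0.087). All four pots carry flat lids, and the tray's back edge is against the rail.

```bash
python3 -c "
from bench import manip
print(manip.hand_in())"
```

```text
the job is handed in; nothing more can be done
None
```

I handed the job in at about 133 s; the final pictures show all four pots lidded, the tray against the back rail, the cap back on over the spare lid, and the mill and jars undisturbed, but the hand-in call returned no verdict.

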